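Zero the metal tester by its pedal, then hold its probe square on the bar's test ring

TASK

Test the cast bar that is clamped in the ball vise. First, with the probe still in its stand, press the tester's foot pedal down to its stop, keep it there for a moment and let it come right up again (this zeroes the tester away from metal); then draw the probe out of its stand and gently set its sprung tip inside the small ring scribed on the slanting top face of the bar, the probe square to that face and the tip pushed in about halfway. Finish holding it there, pressed lightly and still in the gripper: do not put it down or let go, and do not knock the vise off its setting or disturb the vial, the brass tube and the wooden block lying about.

Things in the scene. Friction and masses are not known exactly. Their poses are not given: they have to be found in the camera images.
- pedal_base: fixed grey cast base (135 x 82 mm) of the tester's foot pedal, on the bench to the right of the soldering board with the torch. Origin at the centre of its underside. Its own -x is the pedal's free (toe) end, roughly towards the robot; the tread's hinge is at the far end.
- pedal_tread (a point): where to press the pedal: middle of the ribbed black rubber pad on the sprung steel tread (58 mm wide, 112 mm long), 75 mm from the hinge. At rest 57 mm above the bench, the tread sloping up 0.22 rad to its free end; on its stop the tread is level and this point 16 mm lower. Pushed straight down here it takes about 3 N to start and 9 N at the stop.
- pedal (a joint): angle of the pedal's tread in rad: 0 = fully up (at rest), 0.22 = down on its stop; a spring brings it back up when it is let go
- probe: loose cordless probe, 0.12 kg, upright in its stand. Origin: centre of the lower end of its steel nose; z runs along it to its top. Along z: round nose 18 mm thick 0 to 50 mm, collar 30 mm thick 50 to 56 mm, square black grip 22 x 22 mm (sides along its x and y) 56 to 134 mm, cap to 139 mm. A white sprung tip stands out 11 mm below the origin.
- probe_face (a point): centre of the end face of the probe's sprung tip (a white ceramic pin 9 mm thick); at rest it lies 11 mm below the probe's origin on the probe's axis, and it moves up to 8 mm into the nose when pushed. z runs along the probe, towards its top.
- probe_tip (a joint): how far the probe's sprung tip is pushed in, in m: 0 = fully out, 0.008 = pushed in to its end; the spring needs 1.5 N to start and 0.6 N more per mm (about 4 N at 4 mm)
- stand_rim (a point): centre of the mouth of the probe's stand, 80 mm above the bench: an upright grey metal tube 31 mm thick, 23 mm inside, on a fixed round foot 84 mm across and 14 mm high. The probe's collar rests on this rim and its nose hangs in the tube, so the probe's origin is 50 mm below the rim.
- vise: engraver's ball vise on a fixed round rubber seat 104 mm across; origin at the centre of its underside. Its steel ball (centre 46 mm above the bench) carries two jaws that grip a cast yellow-metal bar; it is set at a slant of 0.15 to 0.40 rad, leaning roughly towards the robot, is stiff and stays as set under light pushes.
- bar_mark (a point): centre of the scribed ring (17 mm across) on the bar's slanting top face. Axes of the bar: z points out of the face, y along the bar (56 mm), x across it (29 mm). The ring lies 13 mm from the bar's middle towards +y. The face is 70 mm from the ball's centre and stands 8 mm proud of the two jaws (each 18 x 60 mm) along its long sides.
- vial: small white vial 30 mm thick, 62 mm tall, standing near the work; origin at the centre of its underside; to be left alone
- brass_tube: short thick brass tube 75 x 25 mm lying near the work; origin at its underside below the middle; to be left alone
- ring_clamp_block: worn wooden block 50 x 50 x 72 mm with a bore, standing near the work; origin at the centre of its underside; to be left alone

How it is judged:
By the outcome, as a careful person would: the job done as asked, in the order asked, and still so for the second after the job is handed in, while the arm keeps its last pose, push and grip.
It also fails if it takes over 48 s, if anything falls off the work surface, if the arm or the gripper's body presses on something with over 40 N, if the wrist force passes 120 N, or if a joint passes its speed limit or range.

ROBOT

A 7-joint arm with a two-finger parallel gripper is mounted at the origin on a cart in front of the work surface, level with it; the furniture and walls round the work are solid. World frame = base frame: x ahead of the robot, y to its left, z up, the work surface at z = 0. Lengths are in m, angles in rad, forces in N, time in s.
With the tool pointing down it reaches from about 0.425 to 1.025 m from the base axis. Payload 3.6 kg.
Tool frame: the origin (TCP) lies on the front face of the gripper's body, between the roots of the fingers; the fingertips stand 73 mm ahead of it and the grasp point (between the pads) lies 54 mm ahead of it; z points along the fingers, y is the line along which they close (so a half turn about z gives the same grasp; the last joint's range is limited). The gripper opens to 85 mm and grips with 20 to 120 N. Pads are 22 mm wide; open, the fingers measure 114 mm over their backs; the gripper's body (76 mm by 85 mm) begins 54 mm behind the grasp point. The pads swing forward as they close: fully open they stand 13 mm farther back than shut.
Start: joints at [1.222, 0.591, 0.048, 1.609, -0.033, 0.943, -0.034], TCP at [0.183, -0.702, 0.304] pointing down, gripper open.
Joint ranges: [-2.69, 2.69], [-0.47, 2.24], [-1.27, 1.36], [0.19, 2.51], [-1.53, 4.68], [0.08, 2.07], [-3.09, 3.09]. Speed limits (rad/s): [2.57, 2.57, 3.14, 3.14, 3.14, 3.14, 3.14].

INTERFACE

Orientations are given as a unit quaternion [x, y, z, w].
In Python, from station import manip gives the robot as it stands.
- The arm moves only by the tool drive_tool, never from a script. Its argument "increments" is text: rows parted by semicolons, each of 4 numbers parted by spaces: the shift along the tool's x, y, z in m, then the turn about the tool's z in rad. A call has 1 to 8 rows; each row shifts and turns the commanded pose from where the row before left it, along the tool's axes as they then stand; what a row does not reach is not made up. A row lasts 1/8 s, in which the tool goes at most 62.5 mm and 10.7 degrees, less where a joint would pass 70% of its speed; a pose out of reach is approached as far as the arm can. A call with a gripper value outside its range is refused whole. "gripper" is the opening, from -1 (shut) to 1 (fully open), so that 0 is half open, set as the call begins (left out, the last holds). The fingers move at their own pace and stop on an object; the grip force is fixed at half the most. Time passes only in rows, so rows that do not move let the fingers close. It gives the time, the measured TCP pose, the force, the opening and the grip force at its end, in the units of the state.
- manip.sense(): the state, without advancing time (a new reading comes with each control period).
- manip.snapshot(name): name is "scene" or "top" or "wrist"; returns the picture (400x640x3 uint8, red, green, blue); there is no depth.
- manip.camera_model(name): a dict with "intrinsics" (3x3 intrinsics, pixels), "R" (3x3) and "t" (3): a world point X has camera coordinates R X + t; the wrist camera has in their place "hand_eye" (4x4, takes a point from camera to tool coordinates, whose origin is the TCP and whose axes are the flange's). Camera axes: x right, y down, z forward; pixel columns grow to the right and rows downward; lengths in m; the calibration is good to about 2 mm. A picture is of the moment at which its call begins: read the wrist's pose just before it. camera_model takes no time and is no camera call.
- manip.hand_in(): hands the job in; it is judged then, once.
Trained networks look in the newest picture that a camera, given by its name, has taken for a name from the list of things; names that differ only in an ending like _2 or _b are one class to them, and where a whole thing is asked for, a point or a joint stands for the part that bears it (a point fixed in the world has none). Each returns a list of dicts, best first, with "score" (0 to 1); they miss things now and then, are a little off and sometimes report something else, mostly with a low value. They report only what shows in the picture. A call takes as long as a camera call.
- manip.look_for(thing, camera): "box" ([left, top, right, bottom] as shares, 0 to 1, of the picture: columns of its width, rows of its height, round what is visible of it).
The state is a dict: "time_s": time; "joints": joint angles; "dq": joint speeds; "tau": joint torques, N m; "position": TCP position; "orientation": TCP orientation; "ft_force": force on the tool from outside, world axes, zero at the start; "torque": the same for the moment, N m; "width": finger opening in m; "grip_force": force on a finger pad.
Only numpy, scipy, OpenCV 4.12 (cv2) and the standard library are available. Lean on these libraries where they do the work, as an engineer would, in place of code of your own. Each camera call takes 0.05 s, during which the arm holds its last target. There are 200 camera calls.

## Working session

There is one attempt and no reset: what is moved stays moved. The work goes in short steps, Python scripts to look and compute and a tool call to move; the robot and the scene stay as the last step left them, time stands still between calls to the robot, and variables do not carry over. Pictures are saved under pics/ and viewed, at most 10 in all, crops included, and the job is handed in when it is done.

Besides the shell and the picture viewer there is one more tool, called after "Call:" by a JSON object that holds its "name" and its "arguments". drive_tool: Moves the arm, as the interface text tells. Its arguments: {"type":"object","properties":{"increments":{"type":"string"},"gripper":{"type":"number"}},"required":["increments"]}

```bash
mkdir -p pics; ls; python3 - <<'E'
from station import manip
import cv2,numpy as np
s=manip.sense();print({k:np.round(v,3).tolist() for k,v in s.items()})
ims=[]
for c in("scene","top","wrist"):
    im=manip.snapshot(c);cv2.imwrite(f"pics/{c}0.png",im[...,::-1])
    m=manip.camera_model(c);print(c,{k:np.round(v,4).tolist() for k,v in m.items()})
    for t in["pedal_base","pedal_tread","probe","stand_rim","vise","bar_mark","vial","brass_tube","ring_clamp_block"]:
        r=manip.look_for(t,c)
        if r:print(t,[(round(q["score"],2),(np.array(q["box"])*[640,400,640,400]).round(1).tolist()) for q in r[:2]])
E
```

```text
pics
{'time_s': 0.0, 'joints': [1.222, 0.592, 0.048, 1.61, -0.033, 0.943, -0.034], 'dq': [-0.002, -0.0, 0.001, -0.001, -0.001, -0.001, 0.001], 'tau': [-0.0, -54.869, 1.546, -19.812, 0.009, 0.009, -0.0], 'position': [0.183, -0.701, 0.303], 'orientation': [0.992, 0.127, -0.0, -0.001], 'ft_force': [0.23, 0.622, 0.433], 'torque': [-0.001, 0.015, 0.025], 'grip_force': 0.0, 'width': 0.085}
scene {'intrinsics': [[377.9401, 0.0, 324.1493], [0.0, 377.9401, 200.8143], [0.0, 0.0, 1.0]], 'R': [[-0.9122, -0.4091, -0.023], [-0.2187, 0.5336, -0.817], [0.3465, -0.7402, -0.5762]], 't': [0.4137, 0.2331, 0.8535]}
pedal_base [(0.73, [325.6, 154.6, 360.5, 178.4])]
probe [(0.59, [290.8, 203.9, 300.9, 238.0])]
stand_rim [(0.94, [281.0, 238.7, 313.3, 270.6]), (0.57, [301.3, 307.2, 334.9, 356.3])]
vise [(0.61, [228.5, 270.1, 277.1, 337.9])]
bar_mark [(0.92, [234.9, 272.6, 270.2, 326.3])]
vial [(0.63, [230.0, 250.2, 244.2, 272.3])]
brass_tube [(0.67, [334.9, 266.0, 352.7, 291.6])]
ring_clamp_block [(0.84, [302.3, 306.4, 336.4, 354.2])]
top {'intrinsics': [[431.7434, 0.0, 314.8289], [0.0, 431.7434, 199.6888], [0.0, 0.0, 1.0]], 'R': [[-0.0287, -0.9994, 0.0174], [-0.9902, 0.0261, -0.137], [0.1365, -0.0211, -0.9904]], 't': [-0.0576, 0.5108, 1.2371]}
pedal_base [(0.96, [400.4, 159.5, 434.8, 209.1])]
pedal_tread [(0.72, [407.1, 163.3, 437.2, 203.6])]
probe [(0.49, [263.7, 191.6, 276.0, 204.2])]
vise [(0.7, [183.5, 187.5, 222.4, 223.5])]
bar_mark [(0.82, [188.0, 189.6, 216.4, 219.6])]
vial [(0.62, [406.6, 162.7, 438.0, 203.4])]
brass_tube [(0.47, [252.9, 243.1, 275.9, 259.8])]
ring_clamp_block [(0.71, [190.4, 249.3, 215.3, 265.6]), (0.67, [184.8, 188.0, 216.7, 220.0])]
wrist {'intrinsics': [[287.7664, 0.0, 314.7539], [0.0, 287.7664, 199.1532], [0.0, 0.0, 1.0]], 'hand_eye': [[0.0008, -0.9653, -0.261, 0.0664], [1.0, 0.0009, -0.0001, -0.0003], [0.0003, -0.261, 0.9653, -0.0687], [0.0, 0.0, 0.0, 1.0]]}
```

View pics/top0.png

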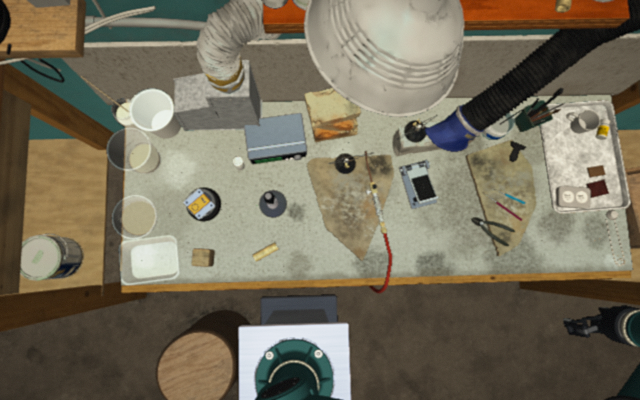

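View pics/scene0.png

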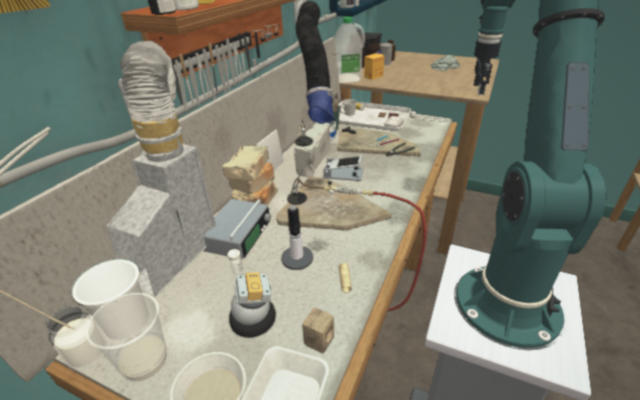

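```bash
cat > h.py <<'E'
from station import manip
import cv2,numpy as np
from scipy.spatial.transform import Rotation as Ro
def cam(c,s=None):
    m=manip.camera_model(c);K=np.array(m["intrinsics"])
    if "R" in m: return K,np.array(m["R"]),np.array(m["t"])
    s=s or manip.sense();T=np.eye(4);T[:3,:3]=Ro.from_quat(s["orientation"]).as_matrix();T[:3,3]=s["position"]
    W=np.linalg.inv(T@np.array(m["hand_eye"]));return K,W[:3,:3],W[:3,3]
def ray(C,p):
    K,R,t=C;d=R.T@np.linalg.solve(K,[p[0],p[1],1]);return -R.T@t,d
def onz(C,p,z):
    o,d=ray(C,p);return o+d*(z-o[2])/d[2]
def proj(C,X):
    K,R,t=C;q=K@(R@np.asarray(X)+t);return q[:2]/q[2]
def tri(*cp):
    A=0;b=0
    for C,p in cp:
        o,d=ray(C,p);d=d/np.linalg.norm(d);P=np.eye(3)-np.outer(d,d);A=A+P;b=b+P@o
    return np.linalg.solve(A,b)
E
python3 - <<'E'
from h import *
T=cam("top");S=cam("scene")
for n,p,z in[("pedal pad",(425,188),.057),("pedalbase",(417.5,184),.02),("probe top",(268.5,196),.16),("probe foot",(273,204.5),0.01),("vise seat",(203.5,205),.01),("ring",(208,202),.11),("vial",(237.5,161.5),.062),("brass",(264.5,251.5),.012),("block",(202.8,257),.07)]:
    print(n,onz(T,p,z).round(3))
print(tri((T,(268.5,196)),(S,(295,197))).round(3))
a=cv2.imread("pics/top0.png")
f=lambda im,x,y,w,h,k:cv2.resize(im[y:y+h,x:x+w],None,fx=k,fy=k,interpolation=cv2.INTER_CUBIC)
cv2.imwrite("pics/c0.png",np.hstack([f(a,175,180,50,50,8),f(a,393,150,50,50,8)]))
E
```

```text
pedal pad [ 0.532 -0.394  0.057]
pedalbase [ 0.551 -0.383  0.02 ]
probe top [0.505 0.054 0.16 ]
probe foot [0.501 0.054 0.01 ]
vise seat [0.505 0.261 0.01 ]
ring [0.5   0.225 0.11 ]
vial [0.624 0.151 0.062]
brass [0.362 0.081 0.012]
block [0.35  0.248 0.07 ]
[0.5   0.051 0.196]
```

View pics/c0.png

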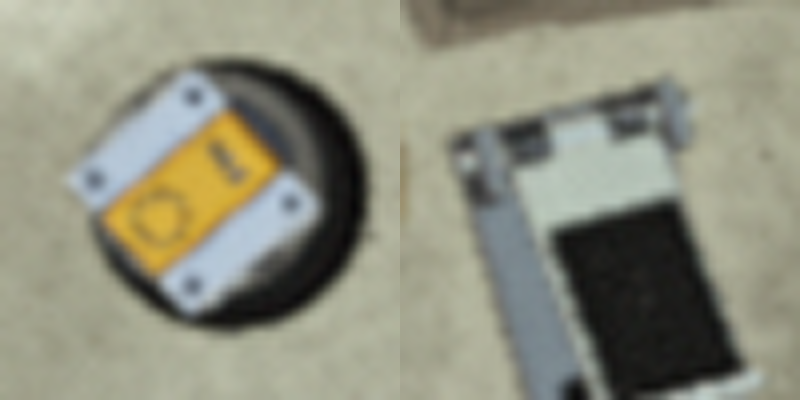

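```bash
cat >> h.py <<'E'
def go(X,yaw=None,s=None):
    "tool-axis shift to bring TCP to X; yaw of tool x wanted"
    s=s or manip.sense();R=Ro.from_quat(s["orientation"]).as_matrix()
    print("shift",(R.T@(np.array(X)-s["position"])).round(4),"z",R[:,2].round(3),"x",R[:,0].round(3),"yaw",np.arctan2(R[1,0],R[0,0]).round(4))
E
python3 -c "
from h import *
go([.49,-.40,.28])"
```

```text
shift [ 0.3734 -0.2144  0.0239] z [-0. -0. -1.] x [ 0.968  0.252 -0.   ] yaw 0.2548
```

Call:
{"name": "drive_tool", "arguments": {"increments": "0.0467 -0.0268 0.003 0;0.0467 -0.0268 0.003 0;0.0467 -0.0268 0.003 0;0.0467 -0.0268 0.003 0;0.0467 -0.0268 0.003 0;0.0467 -0.0268 0.003 0;0.0467 -0.0268 0.003 0;0.0467 -0.0268 0.003 0", "gripper": -1}}

```text
time_s: 2.5
position: [0.4915, -0.3988, 0.2801]
orientation: [0.992, 0.127, 0.0, 0.0]
ft_force: [0.2, -0.4, -0.1]
width: 0.0001
grip_force: 0.0
```

```bash
python3 - <<'E'
from h import *
s=manip.sense();im=manip.snapshot("wrist");cv2.imwrite("pics/w1.png",im[...,::-1])
print(s["time_s"],np.round(s["position"],3),np.round(s["joints"],2))
for t in["pedal_tread","pedal_base"]:
    r=manip.look_for(t,"wrist")
    print(t,[(round(q["score"],2),(np.array(q["box"])*[640,400,640,400]).round(1).tolist()) for q in r[:2]])
C=cam("wrist",s);print(proj(C,[.532,-.394,.057]))
E
```

```text
2.5 [ 0.491 -0.399  0.28 ] [ 0.59  0.5   0.02  1.85 -0.02  0.79 -0.69]
pedal_tread [(0.61, [289.2, 64.0, 349.1, 186.1])]
pedal_base [(0.71, [271.0, 58.7, 365.6, 186.8])]
[320.53757714 148.33080973]
```

View pics/w1.png

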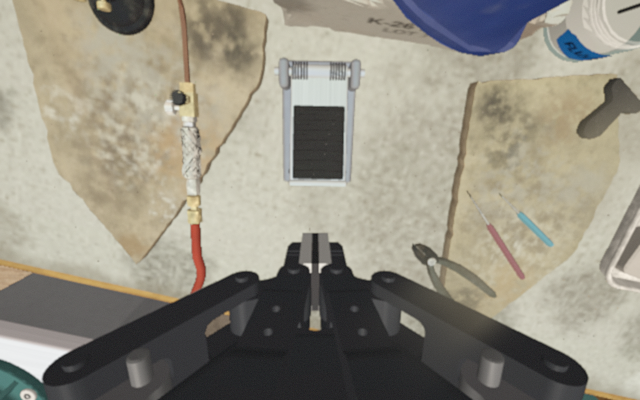

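```bash
python3 - <<'E'
from h import *
T=cam("top");S=cam("scene");C=cam("wrist")
X=onz(C,(319,142),.057);print(X)
print("nozzle",tri((T,(440,143)),(S,(318,122)))," box front",onz(C,(400,40),0),onz(C,(440,52),.08), "centre nozzle",tri((T,(448,135)),(S,(320,106))))
go([X[0],X[1],.145]);go([X[0],X[1],.112])
E
```

```text
[ 0.54022009 -0.38709418  0.057     ]
nozzle [ 0.64408159 -0.40662833  0.17250901]  box front [ 0.66542707 -0.4452068   0.        ] [ 0.64088974 -0.46576195  0.08      ] centre nozzle [ 0.64447094 -0.41315425  0.22695115]
shift [0.0468 0.0037 0.1349] z [ 0.002  0.002 -1.   ] x [0.966 0.26  0.002] yaw 0.263
shift [0.0467 0.0038 0.1679] z [ 0.002  0.002 -1.   ] x [0.966 0.26  0.002] yaw 0.263
```

Call:
{"name": "drive_tool", "arguments": {"increments": "0 0 0.01 -0.18;0 0 0.01 -0.18;0 0 0.01 -0.18;0 0 0.01 -0.18;0 0 0.01 -0.18;0 0 0.01 -0.18;0 0 0 -0.18;0 0 0 0"}}

```text
time_s: 3.65
position: [0.4888, -0.4016, 0.2197]
orientation: [0.728, 0.685, -0.0, -0.0]
ft_force: [-0.2, -0.1, -0.0]
width: 0.0004
grip_force: 0.0
```

```bash
python3 -c "
from h import *
go([.536,-.388,.14]);go([.536,-.388,.112]);print(manip.sense()['joints'])"
```

```text
shift [0.0165 0.0463 0.0797] z [-0.001 -0.    -1.   ] x [ 0.061  0.998 -0.   ] yaw 1.5101
shift [0.0165 0.0463 0.1077] z [-0.001 -0.    -1.   ] x [ 0.061  0.998 -0.   ] yaw 1.5101
[ 0.8315129   0.5927521  -0.30941059  1.87734358  0.26445279  0.71168133
  0.3093326 ]
```

Call:
{"name": "drive_tool", "arguments": {"increments": "0.0085 0.0233 0.03 0;0.008 0.023 0.03 0;0 0 0.02 0;0 0 0.01 0;0 0 0.01 0;0 0 0.008 0;0 0 0 0"}}

```text
time_s: 4.53
position: [0.535, -0.3876, 0.1135]
orientation: [0.728, 0.686, -0.002, -0.001]
ft_force: [-4.7, 0.5, 9.4]
width: -0.0003
grip_force: 4.7
```

Call:
{"name": "drive_tool", "arguments": {"increments": "0 0 0.003 0;0 0 0 0;0 0 0 0"}}

```text
time_s: 4.9
position: [0.535, -0.3876, 0.1129]
orientation: [0.728, 0.686, -0.002, -0.0]
ft_force: [-8.3, 2.8, 22.6]
width: -0.0
grip_force: 11.2
```

Call:
{"name": "drive_tool", "arguments": {"increments": "0 0 0 0;0 0 0 0;0 0 0 0;0 0 0 0;0 0 -0.02 0;0 0 -0.03 0;0 0 -0.06 0;0 0 -0.06 0"}}

```text
time_s: 5.9
position: [0.5362, -0.387, 0.2808]
orientation: [0.727, 0.686, -0.0, 0.0]
ft_force: [0.5, -0.4, 0.2]
width: -0.0002
grip_force: 0.0
```

```bash
python3 -c "
from h import *
go([.44,.054,.30]);print(manip.sense()['joints'])"
```

```text
shift [ 0.4346 -0.1216 -0.0195] z [-0.    -0.001 -1.   ] x [ 0.058  0.998 -0.001] yaw 1.5127
[ 0.78454655  0.55368148 -0.33336779  1.76876867  0.2305435   0.85748018
  0.28763589]
```

```bash
cat >> h.py <<'E'
def rows(X,yaw,n):
    "print n rows leading to TCP X, tool-x yaw, tool vertical"
    s=manip.sense();R=Ro.from_quat(s["orientation"]).as_matrix();y0=np.arctan2(R[1,0],R[0,0]);d=(np.array(X)-s["position"])/n
    t=((yaw-y0+np.pi)%(2*np.pi)-np.pi)/n
    o=[]
    for i in range(n):
        y=y0+i*t;o.append("%.4f %.4f %.4f %.3f"%(np.cos(y)*d[0]+np.sin(y)*d[1],np.sin(y)*d[0]-np.cos(y)*d[1],-d[2],-t))
    print(";".join(o))
E
python3 -c "
from h import *
rows([.43,.06,.30],.1,8)"
```

```text
0.0550 -0.0165 -0.0024 0.177;0.0513 -0.0259 -0.0024 0.177;0.0459 -0.0345 -0.0024 0.177;0.0391 -0.0420 -0.0024 0.177;0.0311 -0.0482 -0.0024 0.177;0.0222 -0.0530 -0.0024 0.177;0.0125 -0.0560 -0.0024 0.177;0.0025 -0.0574 -0.0024 0.177
```

Call:
{"name": "drive_tool", "arguments": {"increments": "0.055 -0.0165 -0.0024 0.177;0.0513 -0.026 -0.0024 0.177;0.046 -0.0345 -0.0024 0.177;0.039 -0.042 -0.0024 0.177;0.031 -0.048 -0.0024 0.177;0.022 -0.053 -0.0024 0.177;0.0125 -0.056 -0.0024 0.177;0.0025 -0.0575 -0.0024 0.177", "gripper": 1}}

```text
time_s: 6.9
position: [0.4319, 0.0538, 0.2986]
orientation: [0.998, 0.058, 0.001, 0.0]
ft_force: [0.9, 0.7, -0.5]
width: 0.0854
grip_force: 0.0
```

```bash
python3 - <<'E'
from h import *
s=manip.sense();im=manip.snapshot("wrist");cv2.imwrite("pics/w2.png",im[...,::-1])
print(s["time_s"],np.round(s["position"],4),np.round(s["joints"],2),np.round(s["dq"],3))
for t in["probe","vise","bar_mark","stand_rim"]:
    r=manip.look_for(t,"wrist")
    print(t,[(round(q["score"],2),(np.array(q["box"])*[640,400,640,400]).round(1).tolist()) for q in r[:2]])
np.save("s2.npy",s,allow_pickle=True)
E
```

```text
6.9 [0.4319 0.0538 0.2986] [-0.14  0.24 -0.11  2.24  0.04  0.66 -1.73] [-1.037 -0.117  0.092  0.111 -0.06  -0.012 -2.177]
probe [(0.89, [305.5, 93.3, 343.3, 131.3])]
vise [(0.61, [35.3, 38.9, 193.5, 142.6])]
bar_mark [(0.96, [39.5, 40.4, 171.7, 144.1])]
stand_rim [(0.65, [287.5, 80.5, 355.2, 152.8])]
```

View pics/w2.png

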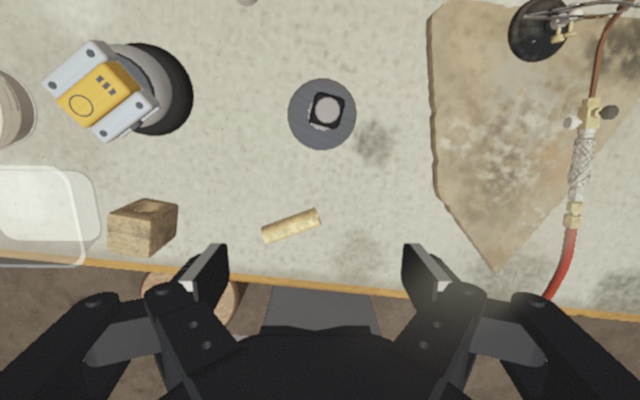

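```bash
python3 - <<'E'
from h import *
s=manip.sense();im=manip.snapshot("wrist");cv2.imwrite("pics/w3.png",im[...,::-1])
print(np.round(s["position"],4),np.abs(s["dq"]).max().round(3))
C=cam("wrist",s)
for t in["probe","stand_rim"]:
    q=manip.look_for(t,"wrist")[0];b=np.array(q["box"])*[640,400,640,400];print(t,b.round(1),onz(C,(b[:2]+b[2:])/2,.16 if t=="probe" else .01))
go([0,0,0])
f=lambda x,y,w,h,k:cv2.resize(im[y:y+h,x:x+w,::-1],None,fx=k,fy=k,interpolation=cv2.INTER_CUBIC)
cv2.imwrite("pics/c3.png",np.hstack([f(280,70,90,90,6)[:540],cv2.copyMakeBorder(f(285,85,1,1,1),0,539,0,0,0)]))
E
```

```text
[0.4324 0.0521 0.2982] 0.031
probe [304.4  94.3 344.7 130.5] [0.50512476 0.05467131 0.16      ]
stand_rim [285.4  80.2 355.4 153.4] [0.50453838 0.05461166 0.01      ]
shift [-0.4357 -0.0013  0.2978] z [ 0.    -0.001 -1.   ] x [0.993 0.12  0.   ] yaw 0.12
```

View pics/c3.png

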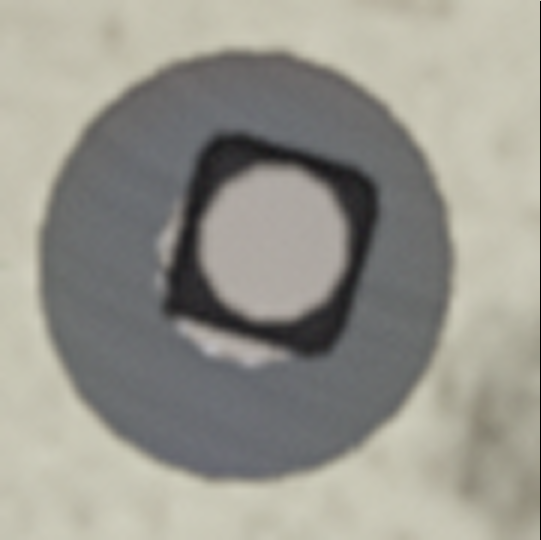

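```bash
python3 -c "
from h import *
rows([.435,.225,.275],.12,4)"
```

```text
0.0058 -0.0431 0.0057 0.000;0.0058 -0.0431 0.0057 0.000;0.0058 -0.0431 0.0057 0.000;0.0058 -0.0431 0.0057 0.000
```

Call:
{"name": "drive_tool", "arguments": {"increments": "0.0058 -0.043 0.0057 0;0.0058 -0.043 0.0057 0;0.0058 -0.043 0.0057 0;0.0058 -0.043 0.0057 0;0 0 0 0;0 0 0 0"}}

```text
time_s: 8.05
position: [0.4347, 0.2248, 0.2746]
orientation: [0.998, 0.061, -0.0, 0.001]
ft_force: [-0.4, -1.6, -0.6]
width: 0.0855
grip_force: 0.0
```

```bash
python3 - <<'E'
from h import *
import pickle
s=manip.sense();im=manip.snapshot("wrist");cv2.imwrite("pics/w4.png",im[...,::-1])
print(np.round(s["position"],4),np.abs(s["dq"]).max().round(3))
pickle.dump(s,open("s4.pkl","wb"))
b=(np.array(manip.look_for("vise","wrist")[0]["box"])*[640,400,640,400]).round().astype(int);print(b)
x0,y0=max(b[0]-8,0),max(b[1]-8,0);x1,y1=b[2]+8,b[3]+8
k=min(790/(x1-x0),590/(y1-y0));k=int(k) ;print(x0,y0,k)
o=cv2.resize(im[y0:y1,x0:x1,::-1],None,fx=k,fy=k,interpolation=cv2.INTER_CUBIC);print(o.shape)
cv2.imwrite("pics/c4.png",o)
E
```

```text
[0.4347 0.2248 0.2746] 0.013
[236  61 341 172]
228 53 4
(508, 484, 3)
```

View pics/c4.png

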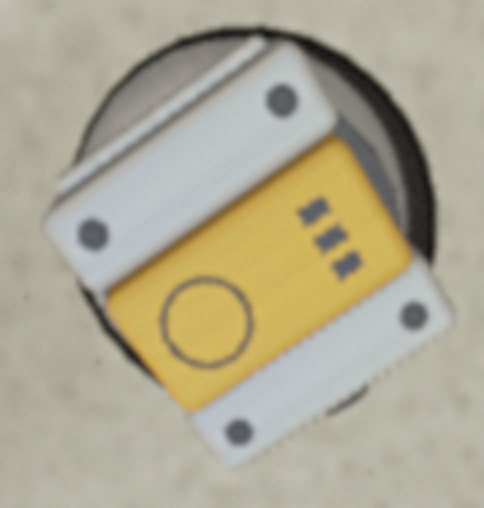

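```bash
cat > fit.py <<'E'
from h import *
import pickle
from scipy.optimize import least_squares
s=pickle.load(open("s4.pkl","rb"));C=cam("wrist",s)
P=np.array([[105,298],[190,413],[412,258],[345,138],[207,322],[45,222],[290,42],[232,467],[455,318]])/4+[228,53]-.375
L=np.array([[14.5,28,0],[-14.5,28,0],[-14.5,-28,0],[14.5,-28,0],[0,13,0],[32.5,30,-8],[32.5,-30,-8],[-32.5,30,-8],[-32.5,-30,-8]])/1e3
def frame(p):
    R=Ro.from_rotvec([p[2],p[3],0])*Ro.from_euler("z",p[4]);R=R.as_matrix()
    return R,np.array([p[0],p[1],.046])+.07*R[:,2]
def res(p,w=1):
    R,c=frame(p);return np.concatenate([(np.array([proj(C,c+R@l) for l in L])-P).ravel()])
if __name__=="__main__":
    seat=onz(C,(228+255/4,53+212/4),.012);print("seat",seat.round(4))
    f=least_squares(res,[seat[0],seat[1],0,-.25,.56],loss="soft_l1");p=f.x;R,c=frame(p)
    print("p",p.round(4));print(res(p).reshape(-1,2).round(2).tolist())
    J=f.jac;print("sd",np.sqrt(np.diag(np.linalg.inv(J.T@J))).round(4))
    n=R[:,2];print("n",n.round(4),"tilt",np.arccos(n[2]).round(3),"phi",np.arctan2(n[1],n[0]).round(3))
    mk=c+R@[0,.013,0];print("mark",mk.round(4),"top px",proj(cam("top"),mk).round(1),"scene",proj(cam("scene"),mk).round(1))
    pickle.dump((mk,n,R),open("mark.pkl","wb"))
    # constrain ball to seat
    g=least_squares(lambda q:res([seat[0],seat[1],*q]),[0,-.25,.56]);R2,c2=frame([seat[0],seat[1],*g.x]);print("seatfit n",R2[:,2].round(3),(c2+R2@[0,.013,0]).round(4),g.cost,f.cost)
E
python3 fit.py
```

```text
seat [0.5133 0.2599 0.012 ]
p [ 0.5173  0.2662  0.2472 -0.3051  0.7012]
[[-1.02, 2.21], [-0.15, 1.0], [1.81, 1.28], [0.05, -0.35], [0.37, -0.05], [-3.48, 0.22], [1.25, -2.2], [-1.41, -0.38], [0.62, -1.14]]
sd [0.002  0.0028 0.0431 0.032  0.0109]
n [-0.2974 -0.2409  0.9239] tilt 0.393 phi -2.461
mark [0.4881 0.2593 0.1106] top px [195.4 206.6] scene [255.  286.8]
seatfit n [-0.238 -0.15   0.96 ] [0.4883 0.2594 0.1127] 25.412254358865905 10.257207323291578
```

```bash
cat > yel.py <<'E'
from h import *
def corners(im,near):
    k=4;x0,y0=[int(v)-60 for v in near];x0=max(x0,0);y0=max(y0,0)
    c=cv2.resize(im[y0:y0+120,x0:x0+120],None,fx=k,fy=k,interpolation=cv2.INTER_CUBIC)
    h=cv2.cvtColor(c,cv2.COLOR_BGR2HSV);m=cv2.inRange(h,(15,105,90),(32,255,255));m=cv2.morphologyEx(m,cv2.MORPH_CLOSE,np.ones((25,25)))
    cn=max(cv2.findContours(m,0,cv2.CHAIN_APPROX_NONE)[0],key=cv2.contourArea)[:,0].astype(float)
    q=cv2.boxPoints(cv2.minAreaRect(cn.astype(np.float32)))
    for _ in range(3):
        ls=[]
        for i in range(4):
            a,b=q[i],q[(i+1)%4];d=b-a;l=np.linalg.norm(d);d=d/l;u=(cn-a)@d/l;v=(cn-a)@[-d[1],d[0]]
            pts=cn[(u>.2)&(u<.8)&(abs(v)<14)];vx,vy,px,py=cv2.fitLine(pts.astype(np.float32),cv2.DIST_HUBER,0,.01,.01).ravel();ls.append(np.cross([px,py,1],[px+vx,py+vy,1]))
        q=np.array([(lambda z:z[:2]/z[2])(np.cross(ls[i-1],ls[i])) for i in range(4)])
    q=(q+.5)/k-.5+[x0,y0]
    # order: (+x,+y)=left,(-x,+y)=bottom,(-x,-y)=right,(+x,-y)=top
    i=np.argmin(q[:,0]);q=np.roll(q,-i,0)
    if q[1,1]<q[3,1]: q=q[[0,3,2,1]]
    return q
if __name__=="__main__":
    print(corners(cv2.imread("pics/w4.png"),(292,122)).round(2).tolist())
    print(corners(cv2.imread("pics/w3.png"),(98,98)).round(2).tolist())
    print((np.array([[105,298],[190,413],[412,258],[345,138]])/4+[228,53]-.375).tolist())
E
python3 yel.py; python3 -c "
from h import *
rows([.40,.30,.27],.0,3)"
```

```text
[[251.66, 127.33], [273.69, 156.75], [331.95, 117.74], [312.0, 85.0]]
[[52.38, 98.93], [83.56, 127.75], [138.3, 85.19], [108.81, 53.03]]
[[253.875, 127.125], [275.125, 155.875], [330.625, 117.125], [313.875, 87.125]]
-0.0084 -0.0264 0.0016 0.040;-0.0095 -0.0261 0.0016 0.040;-0.0105 -0.0257 0.0016 0.040
```

```bash
python3 -c "
from h import *
rows([.53,.18,.30],.12,3);C=cam('wrist')"
```

```text
0.0298 0.0185 -0.0084 -0.000;0.0298 0.0185 -0.0084 -0.000;0.0298 0.0185 -0.0084 -0.000
```

Call:
{"name": "drive_tool", "arguments": {"increments": "0.03 0.0185 -0.0085 0;0.03 0.0185 -0.0085 0;0.03 0.0185 -0.0085 0;0 0 0 0;0 0 0 0"}}

```text
time_s: 8.78
position: [0.5297, 0.1813, 0.3002]
orientation: [0.998, 0.061, -0.001, 0.0]
ft_force: [-0.4, -0.7, 0.1]
width: 0.0853
grip_force: 0.0
```

```bash
cat > fit2.py <<'E'
from h import *
import pickle
from yel import corners
from fit import frame,L
from scipy.optimize import least_squares
V=[];s4=pickle.load(open("s4.pkl","rb"))
V.append((cam("wrist",s4),corners(cv2.imread("pics/w4.png"),(292,122))))
s3=dict(s4);s3["position"]=[.4324,.0521,.2982]
V.append((cam("wrist",s3),corners(cv2.imread("pics/w3.png"),(98,98))))
s5=pickle.load(open("s5.pkl","rb"));C5=cam("wrist",s5)
V.append((C5,corners(cv2.imread("pics/w5.png"),proj(C5,[.505,.255,.115]))))
def run(V,name):
    def res(p):
        R,c=frame(p[:5]);return np.concatenate([(np.array([proj(C,c+[0,0,p[5]]+R@l) for l in L[:4]])-q).ravel() for C,q in V]+[[p[5]/.001]])
    f=least_squares(res,[.515,.262,.1,-.25,.6,0],loss="soft_l1");p=f.x;R,c=frame(p[:5]);n=R[:,2];mk=c+[0,0,p[5]]+R@[0,.013,0]
    print(name,p.round(4),"n",n.round(3),"tilt",np.arccos(n[2]).round(3),"phi",np.arctan2(n[1],n[0]).round(3),"mark",mk.round(4));print(res(p).round(1).tolist())
    return mk,n,R
run(V[:1],"4");run(V[:2],"4,3");run(V[2:],"5");run([V[0],V[2]],"45")
pickle.dump(run(V,"all"),open("mark.pkl","wb"))
E
python3 - <<'E'
from h import *
import pickle
s=manip.sense();im=manip.snapshot("wrist");cv2.imwrite("pics/w5.png",im[...,::-1])
pickle.dump(s,open("s5.pkl","wb"));print(np.round(s["position"],4),np.abs(s["dq"]).max())
print([np.array(q["box"])*[640,400,640,400] for q in manip.look_for("bar_mark","wrist")[:1]],proj(cam("wrist",s),[.505,.255,.115]))
E
python3 fit2.py
```

```text
[0.5297 0.1813 0.3002] 0.017874186745202875
[array([197.696, 157.08 , 283.904, 251.   ])] [232.87686176 212.64547423]
4 [ 5.146e-01  2.608e-01  1.503e-01 -2.517e-01  7.033e-01 -1.000e-04] n [-0.248 -0.148  0.957] tilt 0.293 phi -2.603 mark [0.4889 0.2604 0.1123]
[-0.5, 0.3, 0.1, -0.2, 0.2, 0.1, 0.2, -0.1, -0.1]
4,3 [ 0.509   0.279   0.4417 -0.1631  0.7007 -0.0029] n [-0.157 -0.426  0.891] tilt 0.471 phi -1.925 mark [0.4894 0.2585 0.1084]
[3.8, 0.7, 2.4, -0.2, -2.3, -1.5, 1.5, 0.1, -1.6, -0.8, 0.3, -1.0, -1.5, 4.3, -0.8, 5.6, -2.9]
5 [ 5.057e-01  2.674e-01  2.977e-01 -5.690e-02  6.555e-01  3.000e-04] n [-0.056 -0.293  0.954] tilt 0.303 phi -1.76 mark [0.4938 0.2568 0.1156]
[2.0, -1.3, -0.0, 0.5, -0.5, -0.4, -0.5, 0.8, 0.3]
45 [ 0.5113  0.2726  0.337  -0.1931  0.6756 -0.0014] n [-0.188 -0.329  0.926] tilt 0.388 phi -2.091 mark [0.4898 0.2594 0.1112]
[1.4, -1.0, 0.4, -0.9, -0.8, -0.6, 2.3, -0.3, 0.7, 2.1, -0.7, 0.6, -3.2, 0.3, -3.6, 4.1, -1.4]
all [ 0.5056  0.2713  0.3188 -0.1107  0.6943 -0.0065] n [-0.109 -0.313  0.944] tilt 0.337 phi -1.905 mark [0.4896 0.259  0.1077]
[2.7, -0.7, 1.9, -0.4, -0.8, -0.6, 1.5, 0.2, -0.3, -1.7, -0.3, -1.1, -2.3, 4.9, -0.7, 5.7, 2.5, 1.0, 0.9, 0.4, -2.5, -0.9, -3.1, 2.3, -6.5]
```

```bash
python3 - <<'E'
from h import *
from yel import corners
o=[]
for n,c in(("w3",(98,98)),("w5",(240,205))):
    im=cv2.imread(f"pics/{n}.png");x0,y0=c[0]-55,c[1]-55
    a=cv2.resize(im[y0:y0+110,x0:x0+80 if 0 else x0+110],None,fx=3.6,fy=3.6,interpolation=cv2.INTER_CUBIC)
    print(n,x0,y0)
    for q in corners(im,c): cv2.circle(a,tuple(((q-[x0,y0]+.5)*3.6-.5).round().astype(int).tolist()),2,(0,0,255),-1)
    o.append(a)
cv2.imwrite("pics/c5.png",np.hstack(o));print(o[0].shape)
E
```

```text
w3 43 43
w5 185 150
(396, 396, 3)
```

View pics/c5.png

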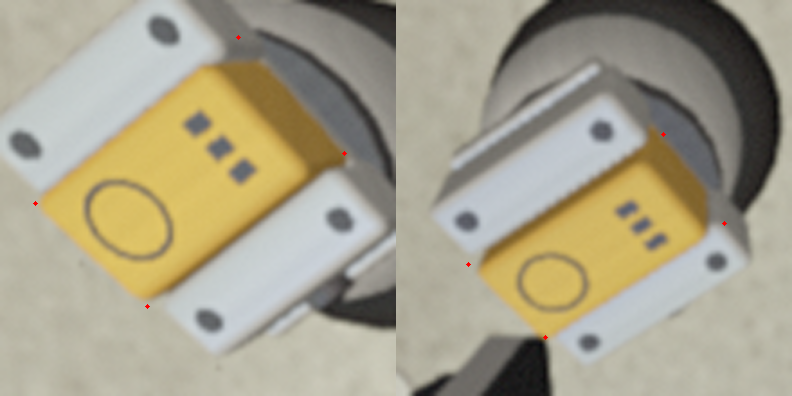

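```bash
cat > fit3.py <<'E'
from h import *
import pickle
from fit import frame
from scipy.optimize import least_squares
s4=pickle.load(open("s4.pkl","rb"));s3=dict(s4);s3["position"]=[.4324,.0521,.2982];s5=pickle.load(open("s5.pkl","rb"))
# order: ring, screws ++ +- -+ --, corners ++ -+ -- +-
D=[(s4,4,(228,53),[(207,322),(93,234),(282,100),(238,432),(413,316),(105,300),(190,413),(412,258),(345,140)]),
(s3,3.6,(43,43),[(129,220),(25,145),(164,30),(208,321),(340,219),(40,203),(147,300),(308,178),(205,64)]),
(s5,3.6,(185,150),[(157,282),(71,221),(205,131),(193,343),(320,261),(86,273),None,(307,240),(255,163)])]
def run(D,free=True):
    V=[]
    for s,k,o,P in D: V.append((cam("wrist",s),[None if p is None else (np.array(p)+.5)/k-.5+o for p in P]))
    def res(p):
        R,c=frame(p[:5]);c=c+[0,0,p[5]];X,Y,h,r=p[6:10]
        Ls=[(0,.013,0),(X,Y,h),(X,-Y,h),(-X,Y,h),(-X,-Y,h)]+[(a*(.0145-r),b*(.028-r),0) for a,b in((1,1),(-1,1),(-1,-1),(1,-1))]
        o=[]
        for C,q in V:
            for i,(l,z) in enumerate(zip(Ls,q)):
                if z is not None:o+=list((proj(C,c+R@np.array(l))-z)*(1 if i<5 else .5))
        return np.array(o+[p[5]/.0015,(h+.008)/.0005,r/.0005,(X-.0235)/.001])
    f=least_squares(res,[.515,.262,.1,-.25,.6,0,.0235,.02,-.008,0],loss="soft_l1");p=f.x;R,c=frame(p[:5]);n=R[:,2];mk=c+[0,0,p[5]]+R@[0,.013,0]
    print(p.round(4),"n",n.round(3),"tilt",np.arccos(n[2]).round(3),"phi",np.arctan2(n[1],n[0]).round(3),"mark",mk.round(4),"rms",np.sqrt((res(p)**2).mean()).round(2),"sd",np.sqrt(np.diag(np.linalg.inv(f.jac.T@f.jac)))[:5].round(3))
    return mk,n,R,res(p)
for i in range(3): run(D[i:i+1])
r=run(D);print(r[3].round(1).tolist());pickle.dump(r[:3],open("mark.pkl","wb"))
mk=r[0];print(proj(cam("top"),mk))
E
python3 fit3.py
```

```text
[ 5.077e-01  2.616e-01  1.770e-01 -1.560e-01  6.998e-01 -2.000e-04
  2.420e-02  2.180e-02 -8.000e-03  7.000e-04] n [-0.155 -0.175  0.972] tilt 0.236 phi -2.293 mark [0.4884 0.2592 0.1143] rms 0.46 sd [0.004 0.004 0.063 0.068 0.012]
[ 5.138e-01  2.577e-01  1.288e-01 -2.581e-01  6.765e-01 -1.000e-04
  2.420e-02  2.290e-02 -7.800e-03  4.000e-04] n [-0.255 -0.127  0.959] tilt 0.288 phi -2.679 mark [0.4879 0.259  0.1122] rms 0.5 sd [0.003 0.003 0.044 0.053 0.02 ]
[ 5.098e-01  2.595e-01  1.501e-01 -1.843e-01  7.056e-01 -1.000e-04
  2.410e-02  2.190e-02 -8.000e-03  4.000e-04] n [-0.183 -0.149  0.972] tilt 0.238 phi -2.458 mark [0.4886 0.259  0.1138] rms 0.55 sd [0.003 0.005 0.081 0.045 0.023]
[ 0.5097  0.261   0.1676 -0.191   0.6994 -0.0018  0.0245  0.022  -0.0078
  0.0009] n [-0.189 -0.166  0.968] tilt 0.254 phi -2.421 mark [0.4881 0.2594 0.112 ] rms 0.52 sd [0.002 0.002 0.024 0.024 0.008]
[0.1, 0.1, 0.2, 0.1, 0.2, 0.1, 0.1, -0.1, 0.1, -0.2, 0.1, 0.7, -0.1, 0.4, 0.4, 0.9, -0.4, 0.2, 0.0, 0.0, -0.1, -0.1, 0.0, 0.1, 0.2, -0.3, 0.1, 0.1, -1.2, 0.1, -1.3, 0.3, -0.3, -0.8, -0.0, -0.1, 0.0, -0.0, -0.0, -0.2, 0.4, -0.2, -0.1, -0.4, 0.1, -0.0, -1.0, 0.2, 0.7, -0.2, -1.0, 0.2, -1.2, 0.3, 1.8, 1.0]
[195.24674896 206.55818325]
```

```bash
python3 -c "
from h import *
rows([.505,.0546,.26],-.17,3)"
```

```text
-0.0132 0.0413 0.0134 0.098;-0.0091 0.0424 0.0134 0.098;-0.0049 0.0431 0.0134 0.098
```

Call:
{"name": "drive_tool", "arguments": {"increments": "-0.0132 0.0413 0.0134 0.098;-0.009 0.0424 0.0134 0.098;-0.005 0.043 0.0134 0.098;0 0 0 0;0 0 0 0"}}

```text
time_s: 9.5
position: [0.5061, 0.0558, 0.2604]
orientation: [0.996, -0.084, 0.0, -0.0]
ft_force: [-0.2, 0.3, 0.3]
width: 0.0854
grip_force: 0.0
```

```bash
python3 - <<'E'
from h import *
s=manip.sense();im=manip.snapshot("wrist");cv2.imwrite("pics/w6.png",im[...,::-1]);C=cam("wrist",s)
b=(np.array(manip.look_for("probe","wrist")[0]["box"])*[640,400,640,400]).round(1);print(b,proj(C,[.505,.0546,.169]))
x,y=b[:2].astype(int);g=cv2.cvtColor(im,cv2.COLOR_RGB2GRAY)[max(y-20,0):y+90,x-20:x+90]
print(go([.505,.0546,.18]))
c=cv2.HoughCircles(cv2.GaussianBlur(g,(3,3),0),cv2.HOUGH_GRADIENT,1,50,param1=80,param2=12,minRadius=8,maxRadius=40)
print(c)
if c is not None: print(onz(C,c[0,0,:2]+[x-20,max(y-20,0)],.169))
E
```

```text
[298.2 180.9 335.4 247. ] [317.84216591 237.64971331]
shift [-0.0014  0.0023  0.0807] z [ 0.001  0.001 -1.   ] x [ 0.986 -0.167  0.001] yaw -0.1673
None
[[[30.5 28.5 24.1]
  [44.5 76.5 11.8]]]
[0.53563175 0.05489921 0.169     ]
```

Call:
{"name": "drive_tool", "arguments": {"increments": "-0.001 0.0015 0.04 0;0 0 0.04 0;0 0 0 0"}}

```text
time_s: 9.98
position: [0.5037, 0.0547, 0.1784]
orientation: [0.996, -0.084, -0.003, 0.0]
ft_force: [0.1, 0.2, 0.6]
width: 0.0854
grip_force: 0.0
```

Call:
{"name": "drive_tool", "arguments": {"increments": "0 0 0 0;0 0 0 0;0 0 0 0;0 0 0 0;0 0 0 0", "gripper": -1}}

```text
time_s: 10.6
position: [0.5057, 0.0534, 0.1813]
orientation: [0.996, -0.085, 0.001, -0.0]
ft_force: [-0.1, -0.4, 6.5]
width: 0.0215
grip_force: 58.8
```

Call:
{"name": "drive_tool", "arguments": {"increments": "0 0 -0.019 0;0 0 -0.019 0;0 0 0 -0.166;0 0 0 -0.166;0 0 0 -0.166;0 0 0 -0.166;0 0 0 -0.166;0 0 0 0"}}

```text
time_s: 11.6
position: [0.5048, 0.053, 0.2181]
orientation: [0.947, 0.323, -0.0, -0.0]
ft_force: [-0.5, -0.2, -1.4]
width: 0.0211
grip_force: 58.9
```

```bash
python3 - <<'E'
from h import *
s=manip.sense();im=manip.snapshot("wrist");cv2.imwrite("pics/w7.png",im[...,::-1]);go([0,0,0]);print(np.round(s["joints"],2),s["width"],np.round(s["ft_force"],1),np.round(s["position"],4))
E
```

```text
shift [-0.4324 -0.2659  0.2184] z [-0.  0. -1.] x [ 0.792  0.61  -0.   ] yaw 0.6561
[ 0.02  0.46 -0.28  2.15  0.23  0.55 -1.35] 0.021140849842295487 [-0.5 -0.2 -1.4] [0.5048 0.053  0.2181]
```

View pics/w7.png

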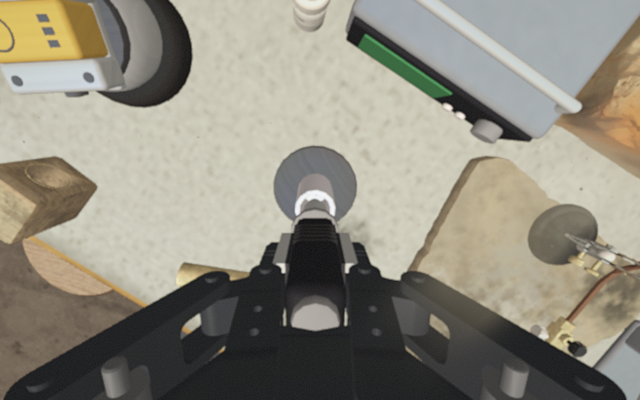

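Call:
{"name": "drive_tool", "arguments": {"increments": "-0.006 0 0 0;-0.006 0 0 0;0 0 0 0"}}

```text
time_s: 12.02
position: [0.4984, 0.0479, 0.2193]
orientation: [0.946, 0.323, 0.005, -0.0]
ft_force: [4.6, 3.3, -2.2]
width: 0.0214
grip_force: 58.9
```

Call:
{"name": "drive_tool", "arguments": {"increments": "-0.006 0 0 0;-0.006 0 0 0;-0.004 0 0 0;0 0 0 0"}}

```text
time_s: 12.52
position: [0.4862, 0.0384, 0.2196]
orientation: [0.946, 0.324, 0.005, -0.0]
ft_force: [3.9, 3.3, -0.4]
width: 0.0214
grip_force: 58.8
```

```bash
python3 - <<'E'
from h import *
s=manip.sense();im=manip.snapshot("wrist");cv2.imwrite("pics/w8.png",im[...,::-1]);go([0,0,0]);print(np.round(s["ft_force"],1),np.round(s["torque"],2),np.round(s["position"],4))
# compare grey column profile centre
for n in("w7","w8"):
    g=cv2.imread(f"pics/{n}.png",0);print(n,g[150:340:4,317].tolist())
E
```

```text
shift [-0.4099 -0.268   0.2151] z [ 0.009  0.004 -1.   ] x [0.79  0.612 0.009] yaw 0.6592
[ 3.9  3.3 -0.4] [ 1.06 -1.06  0.05] [0.4862 0.0384 0.2196]
w7 [112, 112, 116, 114, 116, 116, 138, 142, 143, 144, 212, 237, 229, 115, 116, 143, 175, 90, 23, 22, 28, 28, 32, 26, 21, 25, 23, 21, 21, 25, 23, 26, 24, 28, 37, 41, 49, 86, 98, 169, 171, 171, 172, 172, 171, 119, 31, 36]
w8 [125, 144, 147, 245, 240, 178, 127, 127, 130, 130, 119, 140, 174, 156, 24, 24, 37, 35, 25, 27, 42, 34, 26, 24, 25, 28, 28, 28, 25, 28, 26, 25, 28, 25, 25, 25, 26, 29, 38, 47, 50, 92, 99, 113, 174, 116, 30, 37]
```

```bash
cat > tilt.py <<'E'
from h import *
from scipy.optimize import least_squares
m=manip.camera_model("wrist");K=np.array(m["intrinsics"]);I=np.linalg.inv(np.array(m["hand_eye"]))
def row(x,z):
    p=K@(I@[x,0,z,1])[:3];return p[1]/p[2]
def pts(x0,dz,th):
    c,s=np.cos(th),np.sin(th);f=lambda a,b:row(x0+a*c+b*s,.054+dz-a*s+b*c)
    return f(.011,.039),f(.009,-.044)
def bounds(n):
    g=cv2.resize(cv2.imread(f"pics/{n}.png",0)[:,312:322].mean(1)[None],(4000,1),interpolation=cv2.INTER_LINEAR).ravel()
    r=np.arange(4000)/10-.45
    hi=[r[i] for i in range(1900,3400) if g[i]>=130>g[i-1]][-1:];lo=[r[i] for i in range(1700,2600) if g[i]<90<=g[i-1]][:1]
    return lo,hi
if __name__=="__main__":
    import sys
    a=bounds("w7");print(a)
    f=least_squares(lambda p:np.array([pts(p[0],p[1],0)[0]-a[0][0],pts(p[0],p[1],0)[1]-a[1][0]]),[0,0]);print("x0,dz",f.x.round(4))
    for n in sys.argv[1:]:
        b=bounds(n);print(n,b,[least_squares(lambda t:pts(*f.x,t[0])[k]-b[k][0],[.2]).x.round(3) for k in(0,1) if b[k]])
E
python3 tilt.py w8
```

```text
([np.float64(218.05)], [np.float64(303.45)])
x0,dz [-0.0018  0.0058]
w8 ([np.float64(203.05)], [np.float64(322.85)]) [array([0.299]), array([0.157])]
```

```bash
sed -i 's/f=lambda a,b:row.*/f=lambda a,b:row((x0+a)*c+(dz+b)*s,.054-(x0+a)*s+(dz+b)*c)/; s/(\.009,-\.044)/(CR,-.044)/; s/^def row/CR=.009\ndef row/' tilt.py; python3 tilt.py w8; sed 's/^CR=.*/CR=.0075/' tilt.py>t2.py; python3 t2.py w8
```

```text
([np.float64(218.05)], [np.float64(303.45)])
x0,dz [-0.0018  0.0058]
w8 ([np.float64(203.05)], [np.float64(322.85)]) [array([0.245]), array([0.185])]
([np.float64(218.05)], [np.float64(303.45)])
x0,dz [-0.0032  0.01  ]
w8 ([np.float64(203.05)], [np.float64(322.85)]) [array([0.223]), array([0.234])]
```

Call:
{"name": "drive_tool", "arguments": {"increments": "-0.003 0 0 0;0 0 0 0;0.005 0 0 0;-0.0025 0 -0.01 0;-0.006 0 -0.025 0;-0.006 0 -0.025 0;0 0 0 0;0 0 0 0"}}

```text
time_s: 13.58
position: [0.4719, 0.0279, 0.2776]
orientation: [0.946, 0.323, -0.001, 0.0]
ft_force: [0.4, -0.4, -1.6]
width: 0.0211
grip_force: 58.9
```

```bash
python3 - <<'E'
from h import *
import pickle
s=manip.sense();im=manip.snapshot("wrist");cv2.imwrite("pics/w9.png",im[...,::-1]);go([0,0,0]);print(np.round(s["ft_force"],1),np.round(s["position"],4))
pickle.dump(s,open("s9.pkl","wb"))
for c in("scene","top"):
    im=manip.snapshot(c);cv2.imwrite(f"pics/{c}9.png",im[...,::-1])
    print([(q["score"],np.array(q["box"])*[640,400,640,400]) for q in manip.look_for("probe",c)[:1]])
E
python3 tilt.py w9;python3 t2.py w9
python3 - <<'E'
import cv2,numpy as np
a=cv2.imread("pics/w9.png");b=cv2.imread("pics/scene9.png")
a=cv2.resize(a[100:340,237:397],None,fx=2.4,fy=2.4,interpolation=cv2.INTER_CUBIC);b=cv2.resize(b[150:290,230:360],None,fx=3,fy=3,interpolation=cv2.INTER_CUBIC)
h=max(a.shape[0],b.shape[0]);p=lambda i:np.pad(i,((0,h-i.shape[0]),(0,0),(0,0)))
o=np.hstack([p(a),p(b)]);print(a.shape,b.shape,o.shape);cv2.imwrite("pics/c9.png",o)
E
```

```text
shift [-0.3896 -0.2664  0.2787] z [-0.003 -0.001 -1.   ] x [ 0.791  0.612 -0.003] yaw 0.659
[ 0.4 -0.4 -1.6] [0.4719 0.0279 0.2776]
[(0.58, array([300.672, 181.4  , 308.288, 220.68 ]))]
[]
([np.float64(218.05)], [np.float64(303.45)])
x0,dz [-0.0018  0.0058]
w9 ([np.float64(202.15)], [np.float64(323.95)]) [array([0.261]), array([0.196])]
([np.float64(218.05)], [np.float64(303.45)])
x0,dz [-0.0032  0.01  ]
w9 ([np.float64(202.15)], [np.float64(323.95)]) [array([0.237]), array([0.249])]
(576, 384, 3) (420, 390, 3) (576, 774, 3)
```

View pics/c9.png

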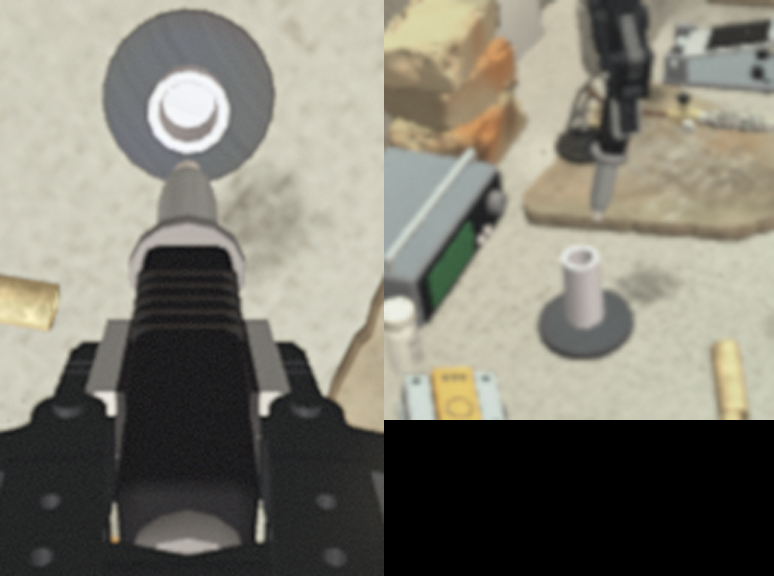

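```bash
cat > t3.py <<'E'
from h import *
from tilt import row
from scipy.optimize import least_squares
def f(x0,dz,th,a,s):   # a radial toward camera, s along probe
    c,S=np.cos(th),np.sin(th);b=.095-s;X=x0+a;Z=dz+b
    return row(X*c+Z*S,.054-X*S+Z*c)
def res(p):
    x0,dz,th,CR,o=p
    return np.array([f(x0,dz,0,.011,.056)-218.05,f(x0,dz,0,CR,.139)-303.45,f(x0,dz,th,.011,.056)-202.15,f(x0,dz,th,CR,.139)-323.95,
      (f(x0,dz,th,.009,0)-174)/1.5,(f(x0,dz,th,.0045,-.011)-167)/1.5,f(x0,dz,th,.015,.05)/2-192.5/2,(CR-.009)/.001,(dz-.002)/.002,o/3])+np.r_[np.ones(7)*o,0,0,0]
r=least_squares(res,[0,0,.25,.009,0]);print(r.x.round(4),r.fun.round(2))
x0,dz,th=r.x[:3];Z=dz+.106
print("tip in tool: x %.4f z %.4f"%(x0*np.cos(th)+Z*np.sin(th),.054-x0*np.sin(th)+Z*np.cos(th)))
E
python3 t3.py
```

```text
[-0.0021  0.0064  0.2193  0.0088 -1.0695] [-0.85 -0.68  1.35  0.76 -2.42  2.23 -0.28 -0.23  2.22 -0.36]
tip in tool: x 0.0224 z 0.1642
```

```bash
cat > plan.py <<'E'
from h import *
from tilt import K,I
import pickle
H=np.linalg.inv(I)
def tipx(z,px=(314.9,166.9),th=.255):
    d=H[:3,:3]@np.linalg.solve(K,[*px,1]);o=H[:3,3];f=o+d*(z-o[2])/d[2];return f-[.0045*np.cos(th),0,0]
for z in(.157,.160,.163):print(z,tipx(z).round(4))
n=np.array([-.205,-.16,0]);n[2]=np.sqrt(1-n@n);mk=np.array([.4882,.2592,.1125])
tip=tipx(.160);tip[2]=.160
yaw=.663
def tcp(X):  # TCP for tip at X
    Rm=np.array([[np.cos(yaw),np.sin(yaw),0],[np.sin(yaw),-np.cos(yaw),0],[0,0,-1]]);return np.array(X)-Rm@tip
if __name__=="__main__":
    a=tcp(mk+n*.06);print("tcp above",a.round(4));rows(a,yaw,6)
E
python3 plan.py
```

```text
0.157 [ 0.0275 -0.      0.157 ]
0.16 [ 0.0271 -0.      0.16  ]
0.163 [ 0.0266 -0.      0.163 ]
tcp above [0.4546 0.2329 0.3304]
0.0185 -0.0288 -0.0088 -0.001;0.0185 -0.0288 -0.0088 -0.001;0.0185 -0.0287 -0.0088 -0.001;0.0185 -0.0287 -0.0088 -0.001;0.0185 -0.0287 -0.0088 -0.001;0.0186 -0.0287 -0.0088 -0.001
```

Call:
{"name": "drive_tool", "arguments": {"increments": "0.0185 -0.0288 -0.012 0;0.0185 -0.0288 -0.012 0;0.0185 -0.0287 -0.012 0;0.0185 -0.0287 -0.008 0;0.0185 -0.0287 -0.005 0;0.0185 -0.0287 -0.004 0;0 0 0 0;0 0 0 0"}}

```text
time_s: 14.82
position: [0.455, 0.2321, 0.3306]
orientation: [0.946, 0.324, -0.001, 0.001]
ft_force: [-0.0, -0.1, -2.2]
width: 0.0213
grip_force: 58.9
```

```bash
python3 - <<'E'
from h import *
import plan,pickle
s=manip.sense();im=manip.snapshot("wrist");cv2.imwrite("pics/w10.png",im[...,::-1])
pickle.dump(s,open("s10.pkl","wb"));C=cam("wrist",s)
print(np.round(s["position"],4),np.round(s["ft_force"],2),"mark px",proj(C,plan.mk).round(1))
for t in("bar_mark","probe_face","probe"):
    print(t,[(round(q["score"],2),(np.array(q["box"])*[640,400,640,400]).round(1)) for q in manip.look_for(t,"wrist")[:1]])
go(plan.tcp(plan.mk+plan.n*.006))
# ring detection: dark ring pixels on yellow near predicted mark
p=proj(C,plan.mk);x0,y0=int(p[0])-25,int(p[1])-25
c=im[y0:y0+50,x0:x0+50];h=cv2.cvtColor(np.ascontiguousarray(c),cv2.COLOR_RGB2HSV)
for r in range(0,50,2):print("".join("#" if (h[r,k,2]<150 and h[r,k,1]>40) else ("y" if h[r,k,1]>110 else ".") for k in range(50)))
E
```

```text
0.157 [ 0.0275 -0.      0.157 ]
0.16 [ 0.0271 -0.      0.16  ]
0.163 [ 0.0266 -0.      0.163 ]
[0.455  0.2321 0.3306] [-0.03 -0.07 -2.2 ] mark px [313.7 145.8]
bar_mark [(0.8, array([291.4,  90.6, 358.7, 172.6]))]
probe_face []
probe [(0.88, array([285.7, 166.5, 344.5, 331.1]))]
shift [ 0.0144 -0.0017  0.0526] z [-0.001 -0.001 -1.   ] x [ 0.792  0.611 -0.001] yaw 0.6574
..................................................
..................................................
..................................................
..................................................
..................................#######......yyy
..........##########yyyyyyyyyyyyyyyyyyyyyyyyyyyyyy
...........yyyyyyyyyyyyyyyyyyyyyyyyyyyyyyyyyyyyyyy
.........#yyyyyyyyyyyyyyyyyyyyyyyyyyyyyyyyyyyyyyyy
.........#yyyyyyyyyyyyyyyyyyyyyyyyyyyyyyyyyyyyyyyy
..........yyyyyyyyyyy..........yyyyyyyyyyyyyyyyyyy
..........yyyyyyyyy..yyyyyyyyyy..yyyyyyyyyyyyyyyyy
...........yyyyyy..yyyyyyyyyyyyyy.yyyyyyyyyyyyyyyy
...........yyyyyy.yyyyyyyyyyyyyyyy.yyyyyyyyyyyyyyy
...........yyyyyy.yyyyyyyyyyyyyyyy.yyyyyyyyyyyyyyy
..........#yyyyyy.yyyyyyyyyyyyyyy..yyyyyyyyyyyyyyy
..........#yyyyyyy.yyyyyyyyyyyyy..yyyyyyyyyyyyyyyy
..........#yyyyyyyy..yyyyyyyyy..yyyyyyyyyyyyyyyyyy
...........yyyyyyyyyyyy......yyyyyyyyyyyyyyyyyyyyy
............yyyyyyyyyyyyyyyyyyyyyyyyyyyyyyyyyyyyyy
..................................................
..................................................
..................................................
..................................................
..................................................
..................................................
```

Call:
{"name": "drive_tool", "arguments": {"increments": "0.005 -0.0005 0.018 0;0.005 -0.0005 0.018 0;0.0044 -0.0005 0.0166 0;0 0 0 0;0 0 0 0"}}

```text
time_s: 15.65
position: [0.4657, 0.243, 0.2785]
orientation: [0.946, 0.324, -0.0, -0.0]
ft_force: [0.7, -0.7, -1.2]
width: 0.0219
grip_force: 58.9
```

```bash
python3 - <<'E'
from h import *
import plan
s=manip.sense();im=manip.snapshot("wrist");cv2.imwrite("pics/w11.png",im[...,::-1]);C=cam("wrist",s)
print(np.round(s["position"],4),np.round(s["ft_force"],2),"mark px",proj(C,plan.mk).round(1))
R=Ro.from_quat(s["orientation"]).as_matrix();tip=R@plan.tip+s["position"];d=tip-plan.mk;print("tip",tip.round(4),"along n",(d@plan.n).round(4),"off",(d-d@plan.n*plan.n).round(4))
h=cv2.cvtColor(im,cv2.COLOR_RGB2HSV)
for r in range(136,190,1):print(r,"".join("#" if h[r,k,2]<90 else "y" if h[r,k,1]>110 else "o" if h[r,k,1]>45 else "W" if h[r,k,2]>200 else "." for k in range(285,347)))
E
```

```text
0.157 [ 0.0275 -0.      0.157 ]
0.16 [ 0.0271 -0.      0.16  ]
0.163 [ 0.0266 -0.      0.163 ]
[0.4657 0.243  0.2785] [ 0.71 -0.68 -1.23] mark px [316.2 170.2]
tip [0.487  0.2596 0.1185] along n 0.006 off [0.     0.0014 0.0002]
136 ###........WWWW.......WWWWWWWWWWWWWWWWWWWWWWWWWWWWWWWWWWWWWWWW
137 ###........WWWW........WWWWWWWWWWWWWWWWWWWWWWWWWWWWWWWWWWWWWWW
138 ###........WWW.........WWWWWWWWWWWWWWWWWWWWWWWWWWWWWWWWWWWWWWW
139 ###........WWW..........WWWWWWWWWWWWWWWWWWWWWWWWWWWWWWWWWWWWWW
140 ###........WWWW........WWWWWWWWWWWWWWWWWWWWWWWWWWWWWWWWWWWWWWW
141 ###........WWWW........WWWWWWWWWWWWWWWWWWWWWWWWWWWWWWWWWWWWWWW
142 ###........WWWWW......WWWWWWWWWWWWWWWWWWWWWWWWWWWWWWWWWWWWWWWW
143 ###........WWWWWW...WWWWWWWWWWWWWWWWWWWWWWWWWWWWWWWWWWWWWWWWWW
144 ###........WWWWWWWWWWWWWWWWWWWWWWWWWWWWWWWWWWWWWWWWWWWWWWWWWWW
145 ###........WWWWWWWWWWWWWWWWWWWWWWWWWWWWWWWWWWWWWWWWWWWWWWWWWWW
146 ###........WWWWWWWWWWWWWWWWWWWWWWWWWWWWWWWWWWWWWWWWWWWWWWWWWWW
147 ###.........WWWWWWWWWWWWWWWWWWWWWWWWWWWWWWW.WWWW..............
148 ####.........WWWW...WWWWW............................ooooooooo
1
[... 2045 characters left out ...]
........oyyyyyyyyyyyyyyyyyyyyy
180 .WWWWWWWW.....yyyyyo.....................oyyyyyyyyyyyyyyyyyyyy
181 .WWWWWWWW.....yyyyo......................oyyyyyyyyyyyyyyyyyyyy
182 WWWWWWWW......oyyyo......................oyyyyyyyyyyyyyyyyyyyy
183 WWWWWWWW......ooyyo......................ooyyyyoyooooooooooooo
184 WWWWWWWW.......oooo.......................oWWWWWWWWWWWWWWWWWWW
185 .WWWWWWW.......WW..........................WWWWWWWWWWWWWWWWWWW
186 ..WWWWWWW......WW..........................WWWWWWWWWWWWWWWWWWW
187 ...WWWWW.......WW..........................WWWWWWWWWWWWWWWWWWW
188 .....WWWW.....WWW..........................WWWWWWWWWWWWWWWWWWW
189 ......WWW.....WWW..........................WWWWWWWWWWWWWWWWWWW
```

Call:
{"name": "drive_tool", "arguments": {"increments": "0.0006 0.0006 0.0025 0;0.0006 0 0.0025 0;0 0 0 0;0 0 0 0"}}

```text
time_s: 16.2
position: [0.467, 0.2431, 0.2737]
orientation: [0.946, 0.324, 0.0, 0.0]
ft_force: [0.1, 0.1, -1.1]
width: 0.0213
grip_force: 58.9
```

Call:
{"name": "drive_tool", "arguments": {"increments": "0.0005 0 0.002 0;0 0 0 0;0 0 0 0"}}

```text
time_s: 16.58
position: [0.4674, 0.2434, 0.2718]
orientation: [0.946, 0.324, 0.0, 0.0]
ft_force: [0.3, -0.5, 2.0]
width: 0.0213
grip_force: 59.1
```

```bash
python3 - <<'E'
from h import *
for i in range(12):
    manip.snapshot("wrist") if i else 0
    s=manip.sense();print(np.round(s["ft_force"],2),np.round(s["position"],4))
E
```

```text
[ 0.27 -0.51  1.97] [0.4674 0.2434 0.2718]
[-0.28  0.66  0.52] [0.4674 0.2434 0.2718]
[-0.63 -0.59  1.16] [0.4674 0.2434 0.2718]
[-0.16 -0.61  2.26] [0.4674 0.2434 0.2718]
[-0.5  -0.11  1.02] [0.4674 0.2434 0.2717]
[-0.54 -0.3   1.67] [0.4674 0.2434 0.2717]
[-0.03 -0.89  1.59] [0.4674 0.2434 0.2717]
[-0.69 -0.57  1.7 ] [0.4674 0.2434 0.2717]
[-1.63 -1.88  2.33] [0.4674 0.2434 0.2717]
[-0.91 -0.85  1.23] [0.4674 0.2434 0.2717]
[-0.74  0.33  2.03] [0.4674 0.2435 0.2717]
[-0.77 -0.23  1.41] [0.4674 0.2434 0.2717]
```

Call:
{"name": "drive_tool", "arguments": {"increments": "0.0005 0 0.0019 0;0 0 0 0;0 0 0 0;0 0 0 0"}}

```text
time_s: 17.62
position: [0.4678, 0.2437, 0.2698]
orientation: [0.946, 0.324, 0.0, 0.0]
ft_force: [-0.9, -0.6, 2.7]
width: 0.0218
grip_force: 59.3
```

```bash
python3 - <<'E'
from h import *
import plan
F=[]
for i in range(16):
    im=manip.snapshot("wrist");s=manip.sense();F.append(s["ft_force"])
print(np.mean(F,0).round(2),np.std(F,0).round(2),np.round(s["position"],4),np.round(s["torque"],2))
cv2.imwrite("pics/w12.png",im[...,::-1]);C=cam("wrist",s);print(proj(C,plan.mk).round(1))
h=cv2.cvtColor(im,cv2.COLOR_RGB2HSV)
for r in range(158,190,1):print(r,"".join("#" if h[r,k,2]<90 else "y" if h[r,k,1]>110 else "o" if h[r,k,1]>45 else "W" if h[r,k,2]>200 else "." for k in range(295,340)))
E
```

```text
0.157 [ 0.0275 -0.      0.157 ]
0.16 [ 0.0271 -0.      0.16  ]
0.163 [ 0.0266 -0.      0.163 ]
[-0.7  -0.74  2.55] [0.51 0.49 0.37] [0.4678 0.2437 0.2698] [-0.14  0.12  0.  ]
[315.3 174.7]
158 .yyyyyyyyyyyyyyyyyyyyyyyyyyyyyyyyyyyyyyyyyyyy
159 oyyyyyyyyyyyyyyyyyyyyyyyyyyyyyyyyyyyyyyyyyyyy
160 oyyyyyyyyyyyyyyyyyyyyyyyyyyyyyyyyyyyyyyyyyyyy
161 oyyyyyyyyyyyyyyyyyyyyyyyyyyyyyyyyyyyyyyyyyyyy
162 oyyyyyyyyyyyyyyyyyyyyyyyyyyyyyyyyyyyyyyyyyyyy
163 oyyyyyyyyyyyyyyyyyyyyyyyyyyyyyyyyyyyyyyyyyyyy
164 oyyyyyyyyyyyyyyyyyyyyyyyyyyyyyyyyyyyyyyyyyyyy
165 oyyyyyyyyyyyyyyyoooooooooyyyyyyyyyyyyyyyyyyyy
166 oyyyyyyyyyyyyyoooyyyyyyooooyyyyyyyyyyyyyyyyyy
167 .yyyyyyyyyyyoooyyyyyyyyyyyooyyyyyyyyyyyyyyyyy
168 .yyyyyyyyyyyooyyyyyyyyyyyyyooyyyyyyyyyyyyyyyy
169 .yyyyyyyyyyooyyyyyoooooyyyyyooyyyyyyyyyyyyyyy
170 .yyyyyyyyyooyyyyoo.....ooyyyyooyyyyyyyyyyyyyy
171 #yyyyyyyyyoyyyyo........ooyyyooyyyyyyyyyyyyyy
172 #yyyyyyyyooyyyo...........oyyyooyyyyyyyyyyyyy
173 #yyyyyyyyooyoo.............oyyooyyyyyyyyyyyyy
174 .yyyyyyyyoooo...............oyooyyyyyyyyyyyyy
175 .oyyyyyyyoo.................ooooyyyyyyyyyyyyy
176 .oyyyyyyyo...................oooyyyyyyyyyyyyy
177 ..yyyyyyyo.....................yyyyyyyyyyyyyy
178 ..oyyyyyyo....................oyyyyyyyyyyyyyy
179 ..oyyyyyyo....................oyyyyyyyyyyyyyy
180 ..oyyyyyyo.....................oyyyyyyyyyyyyy
181 ..oyyyyyoo.....................oyyyyyyyyyyyyy
182 ..oyyyyyo......................oyyyyyyyyyyyyy
183 ..oyyyyyo......................oyyyyyyyyyyyyy
184 ..oyyyyyo......................oyyyyyyyyyyyyy
185 ..oyyyyyo.......................oyyyyyyyyyyyy
186 ..oyyyyoo.......................oyyyyyyyyyyyy
187 ..oyyyyoo.......................oyyyyyyyyyyyy
188 ...oyyyo........................ooooooooooooo
189 ....oooo........................o.WWWWWWWW.WW
```

```bash
python3 -c "
from station import manip
print(manip.hand_in())"
```

```text
the job is handed in; nothing more can be done
None
```

The job is handed in: the pedal was pressed to its stop and released, and the probe is still gripped with its tip inside the ring and pushed in about 4 mm (estimated from a contact force of about 4 N). Squareness rests on camera estimates of the face (about 0.26 rad, ±0.03) and of the probe tilted in the grip (0.22–0.27 rad), and hand-in returned no verdict.

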